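Square up a stretcher frame on the fence board

ROBOT

A 6-joint arm with a two-finger parallel gripper is mounted at the origin on the work surface. World frame = base frame: x ahead of the robot, y to its left, z up, the work surface at z = 0. Lengths are in m, angles in rad, forces in N, time in s.
With the tool pointing down it reaches from about 0.35 to 0.95 m from the base axis. Payload 17.4 kg.
Tool frame: the origin (TCP) lies midway between the tips of the shut fingers; the grasp point (between the pads) lies 19 mm behind it (ctrl.grip_point_offset is the z of the grasp point in the tool frame, in m); z points along the fingers, y is the line along which they close (so a half turn about z gives the same grasp; the last joint's range is limited). The gripper opens to 93 mm and grips with 3 to 60 N. Pads are 15 mm wide; open, the fingers measure 128 mm over their backs; the gripper's body (75 mm by 188 mm) begins 65 mm behind the grasp point.
Start: joints at [-1.378, 0.116, 1.442, -0, 1.584, -0.038], TCP at [0.154, -0.657, 0.219] pointing down, gripper open.
Joint ranges: [-2.83, 2.83], [-0.83, 2.19], [0.07, 2.5], [-1.14, 4.28], [0.01, 3], [-2.97, 2.97]. Speed limits (rad/s): [1.89, 1.89, 2.22, 3.14, 3.14, 3.14].

INTERFACE

Orientations are given as [roll, pitch, yaw] about the fixed x, y, z axes, in that order (R = Rz(yaw) Ry(pitch) Rx(roll)).
In Python, from cell import ctrl gives the robot as it stands. The module is installed in compiled form; this text tells all that it offers.
- The arm moves only by the tool send_rows, never from a script. Its argument "deltas" is a list that holds one entry, the list of rows, each a list of 7 numbers: the shift along the tool's x, y, z as a fraction of full scale, then the turn, a rotation vector about the tool's x, y, z as a fraction of full scale, then the opening, from -1 (shut) to 1 (fully open). In form: [[[tx, ty, tz, rx, ry, rz, gripper], ...]]. A call has 1 to 20 rows; each row shifts and turns the commanded pose from where the row before left it, along the tool's axes as they then stand; what a row does not reach is not made up. Full scale, the value 1, is 0.03 m for a shift and 90 degrees for a turn. A row lasts 1/8 s, in which the tool goes at most 62.5 mm and 10.7 degrees, less where a joint would pass 70% of its speed; a pose out of reach is approached as far as the arm can. A call with a number of a shift or a turn outside -1 to 1 is refused whole. A call with a gripper value outside its range is refused whole. The fingers move at their own pace and stop on an object; "squeeze" is the grip in N (left out, the last holds). Time passes only in rows, so rows that do not move let the fingers close. It gives the time, the measured TCP pose, the force, the opening and the grip force at its end, in the units of the state.
- ctrl.observe(): the state, without advancing time (a new reading comes with each control period).
- ctrl.get_image(name): name is "scene" or "side" or "wrist"; returns the picture (420x560x3 uint8, red, green, blue); there is no depth.
- ctrl.camera_info(name): a dict with "fx", "fy", "cx", "cy" (pixels), "rvec" (rotation vector, rad) and "tvec" (3), from world to camera coordinates, as OpenCV has them; the wrist camera has in their place "hand_eye" (4x4, takes a point from camera to tool coordinates, whose origin is the TCP and whose axes are the flange's). Camera axes: x right, y down, z forward; pixel columns grow to the right and rows downward; lengths in m; the calibration is good to about 2 mm. A picture is of the moment at which its call begins: read the wrist's pose just before it. camera_info takes no time and is no camera call.
- ctrl.sign_off(): hands the job in; it is judged then, once.
Trained networks look in the newest picture that a camera, given by its name, has taken for a name from the list of things; names that differ only in an ending like _2 or _b are one class to them, and where a whole thing is asked for, a point or a joint stands for the part that bears it (a point fixed in the world has none). Each returns a list of dicts, best first, with "conf" (0 to 1); they miss things now and then, are a little off and sometimes report something else, mostly with a low value. They report only what shows in the picture. A call takes as long as a camera call. They do not tell look-alikes from the thing itself.
- ctrl.boxes_of(camera, query): "extent" ([left, top, width, height] in pixels, round what is visible of it).
- ctrl.trace(camera, query): "region" (420x560 bool, what is visible of it) and "extent" ([left, top, width, height] in pixels, round what is visible of it).
The state is a dict: "t": time; "qpos": joint angles; "dq": joint speeds; "effort": joint torques, N m; "eef_pos": TCP position; "tcp_rot": TCP orientation; "wrist_force": force on the tool from outside, world axes, zero at the start; "torque": the same for the moment, N m; "opening": finger opening in m; "finger_force": force on a finger pad.
Only numpy, scipy, OpenCV 4.12 (cv2) and the standard library are available. Lean on these libraries where they do the work, as an engineer would, in place of code of your own. Each camera call takes 0.05 s, during which the arm holds its last target. There are 200 camera calls.

TASK

Push the wooden stretcher frame into the corner of the squaring board, so that it lies flat, square and flush against both fences with a long bar along the far fence. Then swing the hold-down arm on the side fence across the frame, all the way to its stop. Leave the frame flush and all the other things on the bench where they are.

Things in the scene. Friction and masses are not known exactly. Their poses are not given: they have to be found in the camera images.
- jig: squaring board fixed to the bench: grey base 15 mm thick, x -160 to 150, y -200 to 170 from the origin, which lies at bench level; x points to the far fence, y to the left, z up. Two wooden fences, 30 mm wide, tops 37 mm above the bench, meet square at the far left: the far fence runs along y from -200 to 160, inner face at x = 110; the side fence along x from -120 to 140, inner face at y = 130
- corner (a point): where the inner faces of the two fences meet, at the height of the base's top (15 mm above the bench); axes as the jig's; the free space is at negative x and negative y
- frame: pale wooden mitred stretcher frame, open in the middle, lying loose on the board: outside 150 (x) x 200 (y) x 22 mm high, bars 30 mm wide, opening 90 x 140 mm, about 0.28 kg. Origin at the centre of its outline, on its underside: flush in the corner it is 75 mm (x) and 100 mm (y) from the fences' faces, long bars along the far fence
- hold_down (a joint): angle of the swivel hold-down, a dark steel arm 20 mm wide, 72 mm long from its pivot, 39 to 47 mm above the bench (passes 2 mm over the frame), on the side fence. 0: along the fence, pointing to the jig's -x; grows anticlockwise from above; 1.571, its stop: pointing to the jig's -y, over the frame's left bar. Range -0.8 to 1.571; stays where left, about 1 N at the peg
- hold_down_pivot (a point): the hold-down's pivot, on top of the side fence at jig x = 40, y = 145, 37 mm above the bench; axes as the jig's
- hold_down_peg (a point): middle of the black upright peg near the hold-down's end, by which it is swung: 16 mm diameter, 32 mm tall from 47 to 79 mm above the bench, 58 mm from the pivot; this point is 63 mm above the bench
- paint_bottle: capped green paint bottle, 60 mm diameter, 150 mm tall; origin at the centre of its foot; stands loose beyond the far fence, not part of the job
- paint_jar: white paint jar with cap, 68 mm diameter, 85 mm tall; origin at the centre of its foot; stands loose beyond the far fence, not part of the job
- paint_cup: clear plastic cup of dried red paint with two stirring sticks stuck in it, 72 mm diameter, 108 mm to the rim, about 165 mm to the sticks' ends; origin at the centre of its foot; stands loose beyond the far fence, not part of the job
- sanding_block: cork sanding block 26 x 60 x 18 mm (x, y, z), lying loose on top of the far fence; origin at the centre of its underside; not part of the job
- hammer: hammer 240 mm long lying on the bench left of the board, handle along its own x; not part of the job
- brush: paint brush 200 mm long lying on the bench right of the board, along its own x; not part of the job
- tape_roll: roll of tape, 100 mm across, 25 mm high, lying flat on the bench right of the board; origin at the centre of its underside; not part of the job
Things that resemble listed ones, but are neither listed nor needed, are in the scene too. What is shaped like the frame but yellow is not meant.

How it is judged:
On the way, in this order (a step that is already met when the one before it is completed fails the run):
1. the frame lies flat, square and flush against both fences (the hold-down still open) (x of frame in the frame of corner between -0.0775 and -0.0725 m and y of frame in the frame of corner between -0.1025 and -0.0975 m and angle between the y axis of frame and the y axis of jig, either way round below 0.015 rad and z of frame in the frame of corner below 0.003 m and linear speed of frame below 0.01 m/s), for 0.2 s.
2. the hold-down is swung across the frame to its stop (value of joint hold_down above 1.4 rad), for 0.2 s.
At the end, for the whole second after the job is handed in: The frame lies flat and still, within 2.5 mm of both fences (at its centre) and square to them within 0.015 rad, long bars along the far fence; the hold-down rests across it, past 1.40 rad (stop 1.571); bottle, jar and cup stand and no bystander was moved over 30 mm (all of step 1 and value of joint hold_down above 1.4 rad and velocity of joint hold_down below 0.05 rad/s); the robot touches nothing.
It fails at once if a bottle, jar or cup is tipped or pushed more than 30 mm (angle between any of paint_bottle, paint_jar, paint_cup's own z axis and vertical above 0.5 rad or distance of any of paint_bottle, paint_jar, paint_cup from where it was at the start of the episode above 0.03 m).
It fails at once if the sanding block, hammer, brush or tape roll is moved more than 30 mm (distance of any of sanding_block, hammer, brush, tape_roll from where it was at the start of the episode above 0.03 m).
It also fails if it takes over 64 s, if anything falls off the work surface, if the arm or the gripper's body presses on something with over 40 N, if the wrist force passes 120 N, or if a joint passes its speed limit or range.

## Working session

There is one attempt and no reset: what is moved stays moved. The work goes in short steps, Python scripts to look and compute and a tool call to move; the robot and the scene stay as the last step left them, time stands still between calls to the robot, and variables do not carry over. Pictures are saved under pics/ and viewed, at most 10 in all, crops included, and the job is handed in when it is done.

Besides the shell and the picture viewer there is one more tool, called as name(argument=value, ...), one argument or row to a line, values as JSON. send_rows: Moves the arm, as the interface text tells. Shift numbers are shares of 0.03 m and turn numbers shares of 90 degrees, none past 1 either way. Its arguments: {"type":"object","properties":{"deltas":{"type":"array","items":{"type":"array","items":{"type":"array","items":{"type":"number","minimum":-1,"maximum":1}}}},"squeeze":{"type":"number"}},"required":["deltas"]}

```bash
mkdir -p pics; python3 - <<'E'
from cell import ctrl
import cv2,numpy as np
s=ctrl.observe(); print({k:np.round(v,3).tolist() for k,v in s.items()})
for n in("scene","side"):
    im=ctrl.get_image(n); cv2.imwrite(f"pics/{n}0.png",im[:,:,::-1])
    for q in("jig","frame","hold_down","hold_down_peg"):
        print(n,q,[(round(d["conf"],2),np.round(d["extent"]).tolist()) for d in ctrl.boxes_of(n,q)][:3])
    print({k:np.round(v,4).tolist() for k,v in ctrl.camera_info(n).items()})
E
```

```text
{'t': 0.0, 'qpos': [-1.378, 0.116, 1.442, -0.0, 1.584, -0.038], 'dq': [-0.001, -0.0, -0.001, 0.001, -0.001, 0.0], 'effort': [-0.0, -72.125, -62.261, 0.078, 0.024, -0.0], 'eef_pos': [0.154, -0.657, 0.218], 'tcp_rot': [-3.14, -0.0, 0.231], 'wrist_force': [-0.979, -0.28, 0.09], 'torque': [-0.004, -0.014, 0.003], 'finger_force': 0.0, 'opening': 0.093}
scene jig [(0.68, [225.0, 175.0, 141.0, 146.0]), (0.26, [288.0, 150.0, 78.0, 39.0])]
scene frame [(0.77, [235.0, 86.0, 59.0, 52.0]), (0.73, [253.0, 193.0, 74.0, 78.0]), (0.62, [141.0, 339.0, 64.0, 81.0])]
scene hold_down [(0.71, [306.0, 179.0, 24.0, 21.0])]
scene hold_down_peg [(0.55, [308.0, 181.0, 24.0, 18.0])]
{'fx': 452.3691, 'fy': 452.3691, 'cx': 285.8553, 'cy': 212.5099, 'rvec': [2.5071, 0.837, -0.2141], 'tvec': [-0.4399, -0.1951, 1.4811]}
side jig [(0.97, [208.0, 175.0, 120.0, 98.0])]
side frame [(0.86, [321.0, 314.0, 65.0, 79.0]), (0.75, [304.0, 130.0, 57.0, 37.0]), (0.68, [245.0, 200.0, 62.0, 54.0])]
side hold_down [(0.53, [243.0, 240.0, 29.0, 16.0])]
side hold_down_peg [(0.7, [244.0, 240.0, 26.0, 17.0])]
{'fx': 539.2798, 'fy': 539.2798, 'cx': 284.3713, 'cy': 213.0479, 'rvec': [0.5762, -2.6191, 1.2557], 'tvec': [0.485, 0.1746, 1.4687]}
```

```bash
python3 - <<'E'
import cv2
a=cv2.imread("pics/scene0.png");cv2.imwrite("pics/s1.png",cv2.resize(a[130:340,180:420],(686,600),interpolation=cv2.INTER_CUBIC))
b=cv2.imread("pics/side0.png");cv2.imwrite("pics/s2.png",cv2.resize(b[140:300,180:380],(750,600),interpolation=cv2.INTER_CUBIC))
E
```

```text
(no output)
```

View pics/scene0.png

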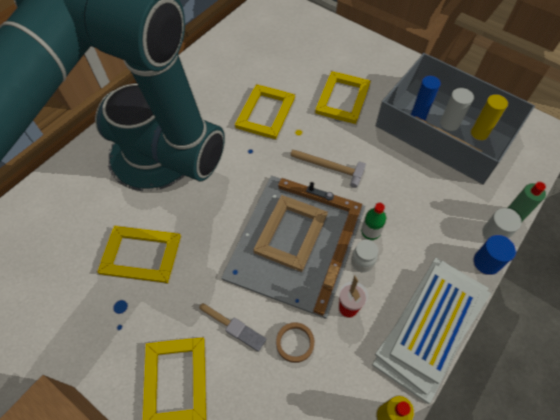

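View pics/s1.png

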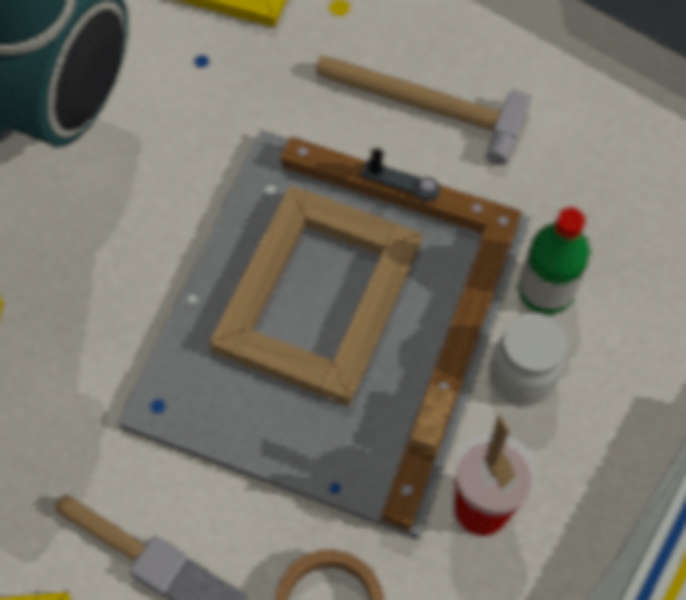

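View pics/s2.png

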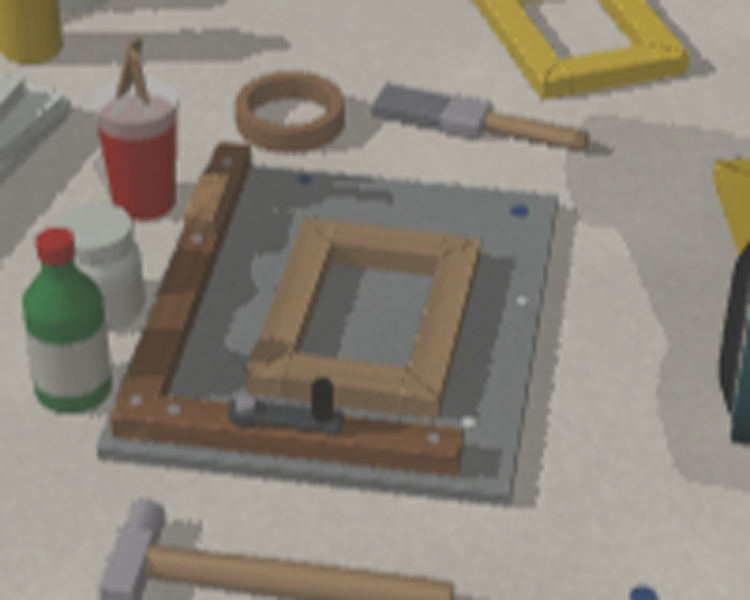

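The pale frame sits mid-board (scene around 290,232). The hold-down lies along the side fence, with its peg at about (312,186) and pivot at (330,195). Next I fit the jig and frame poses from the corners in both views.

```bash
cat > h.py <<'E'
from cell import ctrl
import cv2,numpy as np
from scipy.optimize import least_squares
def proj(n,P):
    c=ctrl.camera_info(n);K=np.array([[c["fx"],0,c["cx"]],[0,c["fy"],c["cy"]],[0,0,1]])
    return cv2.projectPoints(np.float64(P).reshape(-1,3),np.float64(c["rvec"]),np.float64(c["tvec"]),K,None)[0].reshape(-1,2)
def T(p,P):
    P=np.float64(P);c,s=np.cos(p[2]),np.sin(p[2])
    return np.c_[p[0]+c*P[:,0]-s*P[:,1],p[1]+s*P[:,0]+c*P[:,1],P[:,2]]
def fit(obs,p0):
    f=lambda p:np.concatenate([(proj(n,T(p,P))-uv).ravel() for n,P,uv in obs])
    return least_squares(f,p0,loss="soft_l1")
E
python3 - <<'E'
from h import *
sc=lambda L:np.float64(L)/2.857+[180,130]
sd=lambda L:np.float64(L)/3.75+[180,140]
m=lambda L:np.float64(L)/1000
J1=m([[-160,170,15],[-160,-200,15],[150,-200,15],[-120,160,37],[110,-200,37],[140,-200,37],[140,160,37],[110,130,37]])
U1=sc([[258,132],[122,425],[415,532],[292,140],[385,517],[411,525],[520,213],[487,230]])
J2=m([[-160,170,15],[-160,-200,15],[150,170,15],[140,-200,37],[110,-200,37],[140,160,37],[110,130,37],[-120,130,37]])
U2=sd([[510,495],[556,197],[100,452],[220,145],[250,150],[112,412],[160,395],[463,430]])
r=fit([("scene",J1,U1),("side",J2,U2)],[0.45,0,0]);pj=r.x
print("jig",pj.round(4),r.fun.reshape(-1,2).round(1).tolist())
F=m([[-75,100,37],[75,100,37],[75,-100,37],[-75,-100,37]])
r=fit([("scene",F,sc([[293,190],[421,236],[349,402],[213,345]])),("side",F,sd([[438,400],[247,372],[302,220],[480,240]]))],pj);pf=r.x
print("frame",pf.round(4),r.fun.reshape(-1,2).round(1).tolist())
c,s=np.cos(pj[2]),np.sin(pj[2]);d=pf[:2]-pj[:2]
print("frame in jig",[c*d[0]+s*d[1],-s*d[0]+c*d[1],pf[2]-pj[2]])
# peg
uv=[sc([[376,160]])[0],sd([[321,399]])[0]]
g=least_squares(lambda P:np.concatenate([proj("scene",P)[0]-uv[0],proj("side",P)[0]-uv[1]]),[.5,0,.06])
d=g.x[:2]-pj[:2];print("peg",g.x,g.fun,"in jig",c*d[0]+s*d[1],-s*d[0]+c*d[1])
E
```

```text
jig [0.5681 0.0392 0.2787] [[-0.5, -1.9], [-2.8, -1.2], [1.0, 0.8], [-1.8, -2.4], [-2.3, -1.7], [-0.5, -0.5], [-0.2, -1.8], [-1.3, -2.8], [-0.4, -1.7], [-0.5, -2.2], [-1.9, -2.6], [-1.6, -2.3], [-0.7, -2.8], [-1.3, 0.2], [-0.9, -1.3], [-0.4, -1.8]]
frame [0.5445 0.0299 0.2409] [[-2.0, -2.1], [-0.0, -1.2], [-0.3, -1.1], [-2.2, -0.7], [-0.8, -1.9], [-1.8, -1.3], [-0.7, -2.4], [-0.8, -2.0]]
frame in jig [np.float64(-0.025190970557628943), np.float64(-0.002390870685478925), np.float64(-0.037719543550496476)]
peg [0.51146731 0.17548798 0.06104813] [-0.60074596 -0.08581288 -0.55466976  0.03132537] in jig -0.01694889385109908 0.14663783671218233
```

send_rows(
  deltas=[
    [[0,0,0,0,0,-0.03,-1],[0.5,-0.5,0,0,0,0,-1],[0.9,-0.9,0,0,0,0,-1],[0.9,-0.9,0,0,0,0,-1],[0.9,-0.9,0,0,0,0,-1],[0.9,-0.9,0,0,0,0,-1],[0.9,-0.9,0,0,0,0,-1],[1,-1,0,0,0,0,-1],[1,-1,0,0,0,0,-1],[1,-1,0,0,0,0,-1],[1,-1,0,0,0,0,-1],[1,-1,0,0,0,0,-1],[1,-1,0,0,0,0,-1],[1,-1,0,0,0,0,-1],[1,-1,0,0,0,0,-1],[1,-1,0,0,0,0,-1],[1,-1,0,0,0,0,-1],[1,-1,0,0,0,0,-1],[1,-1,0,0,0,0,-1],[0.5,-0.3,0,0,0,0,-1]],
  ],
)

```text
t: 3.0
eef_pos: [0.5169, -0.0118, 0.2186]
tcp_rot: [-3.141, -0.0, 0.279]
wrist_force: [1.6, -0.3, -0.1]
opening: 0.0007
finger_force: 0.0
```

```bash
python3 - <<'E'
from h import *
s=ctrl.observe(); print(s["t"],s["eef_pos"],s["tcp_rot"],s["wrist_force"],s["opening"])
im=ctrl.get_image("wrist"); cv2.imwrite("pics/w0.png",im[:,:,::-1])
print(ctrl.camera_info("wrist"))
E
```

```text
3.0 [ 0.51688945 -0.01175875  0.21860482] [-3.14143765e+00 -2.27749971e-04  2.79483327e-01] [ 1.57033044 -0.34923957 -0.1321473 ] 0.0006994366419018096
{'fx': 312.562138548886, 'fy': 312.562138548886, 'cx': 275.8032296081388, 'cy': 215.54456934295402, 'hand_eye': array([[ 3.39349243e-04, -9.56441664e-01, -2.91923324e-01,
         8.22881184e-02],
       [ 9.99999922e-01,  3.83446556e-04, -9.38432911e-05,
        -8.34240593e-04],
       [ 2.01692627e-04, -2.91923270e-01,  9.56441720e-01,
        -1.65523013e-01],
       [ 0.00000000e+00,  0.00000000e+00,  0.00000000e+00,
         1.00000000e+00]])}
```

View pics/w0.png

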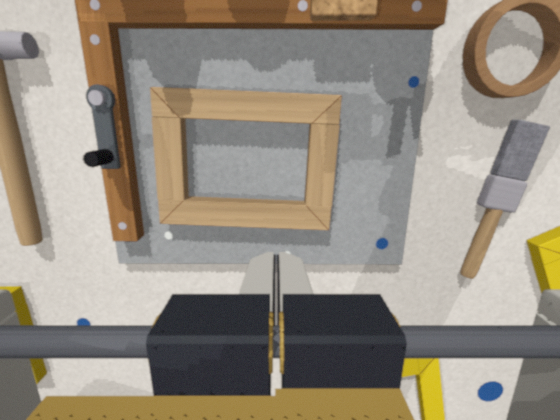

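The wrist view shows the fence's inner corner at about (119,26), the far fence's right end at (443,24) and the side fence's end at (114–142,240). The frame corners are at (152,88), (341,96), (328,229) and (160,222).

```bash
cat >> h.py <<'E'
from scipy.spatial.transform import Rotation as R
m=lambda L:np.float64(L)/1000
def wproj(P,pos,rot):
    c=ctrl.camera_info("wrist");H=np.eye(4);H[:3,:3]=R.from_euler("xyz",rot).as_matrix();H[:3,3]=pos
    W=np.linalg.inv(H@c["hand_eye"]);q=P@W[:3,:3].T+W[:3,3]
    return q[:,:2]/q[:,2:]*c["fx"]+[c["cx"],c["cy"]]
def wfit(P,uv,pos,rot,p0): return least_squares(lambda p:(wproj(T(p,P),pos,rot)-uv).ravel(),p0,loss="soft_l1")
def injig(pj,p):
    c,s=np.cos(pj[2]),np.sin(pj[2]);d=np.float64(p[:2])-pj[:2];return np.r_[c*d[0]+s*d[1],-s*d[0]+c*d[1],p[2]-pj[2]]
FT=m([[75,100,37],[75,-100,37],[-75,-100,37],[-75,100,37]])
E
python3 - <<'E'
from h import *
s=ctrl.observe();pos,rot=s["eef_pos"],s["tcp_rot"]
J=m([[110,130,37],[110,-200,37],[-120,130,37],[-120,160,37],[-160,-200,15],[-160,170,15]])
r=wfit(J,[[119,26],[443,24],[142,240],[114,241],[402,265],[118,265]],pos,rot,[.568,.039,.28]);pj=r.x
print(pj,r.fun.reshape(-1,2).round(1).tolist())
r=wfit(FT,[[152,88],[341,96],[328,229],[160,222]],pos,rot,[.54,.03,.24]);pf=r.x
print(pf,r.fun.reshape(-1,2).round(1).tolist(),injig(pj,pf)); print("tcp in jig",injig(pj,np.r_[pos[:2],rot[2]]))
for q in("paint_bottle","paint_jar","paint_cup"):
    for n in("scene",): print(q,[(round(d["conf"],2),np.round(d["extent"]).tolist()) for d in ctrl.boxes_of(n,q)][:3])
E
```

```text
[0.56842453 0.0384858  0.27717624] [[-9.8, -2.8], [3.8, 0.1], [-3.3, 2.4], [-0.5, 1.3], [2.2, 0.5], [0.8, -0.3]]
[0.54271236 0.03168751 0.23839096] [[-2.7, -1.1], [1.6, -0.5], [1.4, 2.4], [-0.9, 2.7]] [-0.02659107  0.00049709 -0.03878528]
tcp in jig [-0.06252256 -0.0342533   0.00230738]
paint_bottle [(0.76, [359.0, 199.0, 32.0, 42.0]), (0.31, [353.0, 240.0, 24.0, 33.0]), (0.18, [220.0, 176.0, 144.0, 142.0])]
paint_jar [(0.79, [353.0, 241.0, 26.0, 32.0]), (0.51, [341.0, 277.0, 27.0, 42.0])]
paint_cup [(0.85, [338.0, 279.0, 32.0, 41.0]), (0.18, [360.0, 202.0, 29.0, 40.0])]
```

send_rows(
  deltas=[
    [[0.9,-0.57,0.5,0,0,0,-1],[0.85,-0.57,1,0,0,0,-1],[0,0,1,0,0,0,-1],[0,0,1,0,0,0,-1],[0,0,1,0,0,0,-1],[0,0,1,0,0,0,-1],[0,0,0.7,0,0,0,-1],[0,0,0.3,0,0,0,-1],[0,0,0,0,0,0,-1]],
  ],
)

```text
t: 4.32
eef_pos: [0.558, 0.033, 0.0238]
tcp_rot: [-3.142, 0.0, 0.278]
wrist_force: [0.5, -0.0, 0.2]
opening: 0.0005
finger_force: 0.0
```

send_rows(
  deltas=[
    [[0.4,0,0,0,0,0,-1],[0.4,0,0,0,0,0,-1],[0.3,0,0,0,0,0,-1],[0.3,0,0,0,0,0,-1],[0.3,0,0,0,0,0,-1],[0.3,0,0,0,0,0,-1],[0.2,0,0,0,0,0,-1],[0,0,0,0,0,0,-1]],
  ],
)

```text
t: 5.32
eef_pos: [0.6219, 0.0516, 0.0235]
tcp_rot: [-3.142, -0.0, 0.278]
wrist_force: [0.2, -0.2, 0.4]
opening: 0.0004
finger_force: 0.0
```

```bash
python3 - <<'E'
from h import *
pj=[.5683,.0388,.278]
s=ctrl.observe(); print(s["t"],s["eef_pos"],s["tcp_rot"],s["wrist_force"],injig(pj,np.r_[s["eef_pos"][:2],s["tcp_rot"][2]]))
im=ctrl.get_image("wrist"); cv2.imwrite("pics/w1.png",im[:,:,::-1])
E
```

```text
5.325 [0.62185515 0.05155349 0.0235449 ] [-3.14156061e+00 -3.32599569e-04  2.77995939e-01] [ 0.18551043 -0.22477415  0.44345745] [ 5.49989453e-02 -2.43346297e-03 -4.06139390e-06]
```

View pics/w1.png

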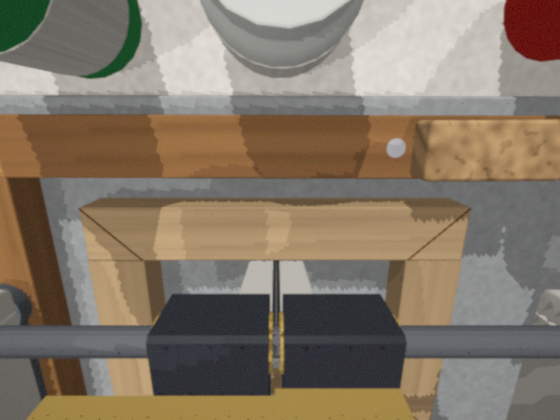

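The frame has moved square with the finger and about 17 mm is left to the far fence. I'll keep pushing slowly and watch the force.

send_rows(
  deltas=[
    [[0.2,0,0,0,0,0,-1],[0.15,0,0,0,0,0,-1],[0.1,0,0,0,0,0,-1],[0.05,0,0,0,0,0,-1]],
  ],
)

```text
t: 5.88
eef_pos: [0.636, 0.0556, 0.0236]
tcp_rot: [-3.142, 0.0, 0.278]
wrist_force: [-1.0, 0.1, -0.3]
opening: 0.0007
finger_force: 0.9
```

send_rows(
  deltas=[
    [[0.05,0,0,0,0,0,-1],[0.03,0,0,0,0,0,-1]],
  ],
)

```text
t: 6.12
eef_pos: [0.6366, 0.0557, 0.0236]
tcp_rot: [-3.141, 0.004, 0.278]
wrist_force: [-23.1, -6.6, 12.9]
opening: 0.0005
finger_force: 11.8
```

send_rows(
  deltas=[
    [[-0.3,0,0,0,0,0,-1],[-0.7,-0.3,0,0,0,0,-1],[0,-0.7,0,0,0,0,-1],[0,-0.6,0,0,0,0,-1],[0,-0.3,0,0,0,0,-1],[0,-0.3,0,0,0,0,-1],[0,-0.2,0,0,0,0,-1],[0,-0.15,0,0,0,0,-1],[0,0,0,0,0,0,-1]],
  ],
)

```text
t: 7.25
eef_pos: [0.5882, 0.1218, 0.0236]
tcp_rot: [-3.141, 0.0, 0.278]
wrist_force: [-0.6, 0.6, 0.2]
opening: 0.0004
finger_force: 0.0
```

```bash
python3 - <<'E'
from h import *
pj=[.5683,.0388,.278]
s=ctrl.observe(); print(s["t"],s["eef_pos"],s["wrist_force"],injig(pj,np.r_[s["eef_pos"][:2],s["tcp_rot"][2]]))
im=ctrl.get_image("wrist"); cv2.imwrite("pics/w2.png",im[:,:,::-1])
E
```

```text
7.25 [0.58822731 0.12178558 0.02355527] [-0.5555583   0.62308089  0.17482882] [4.19362030e-02 7.43307420e-02 4.38032773e-05]
```

View pics/w2.png

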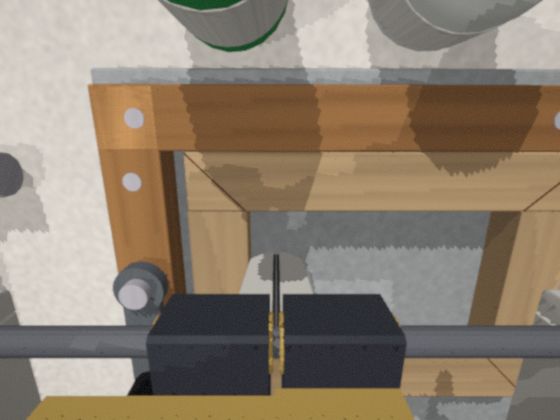

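The frame is flush along the far fence (row 151). The gap to the side fence is about 6 mm (columns 175 to 187).

send_rows(
  deltas=[
    [[0,-0.1,0,0,0,0,-1],[0,-0.06,0,0,0,0,-1],[0,-0.03,0,0,0,0,-1]],
  ],
)

```text
t: 7.68
eef_pos: [0.5866, 0.1271, 0.0235]
tcp_rot: [-3.142, 0.0, 0.278]
wrist_force: [0.2, -1.1, -0.1]
opening: 0.0005
finger_force: 0.6
```

send_rows(
  deltas=[
    [[0,-0.03,0,0,0,0,-1],[0,-0.02,0,0,0,0,-1]],
  ],
)

```text
t: 7.92
eef_pos: [0.5863, 0.1285, 0.0236]
tcp_rot: [3.142, 0.0, 0.278]
wrist_force: [-0.1, -1.6, -1.7]
opening: 0.0005
finger_force: 0.7
```

send_rows(
  deltas=[
    [[0,-0.03,0,0,0,0,-1],[0,-0.03,0,0,0,0,-1]],
  ],
)

```text
t: 8.18
eef_pos: [0.5859, 0.1302, 0.0237]
tcp_rot: [3.142, -0.0, 0.278]
wrist_force: [0.7, -1.8, -1.0]
opening: 0.0001
finger_force: 0.6
```

send_rows(
  deltas=[
    [[0,-0.04,0,0,0,0,-1],[0,-0.03,0,0,0,0,-1]],
  ],
)

```text
t: 8.43
eef_pos: [0.5853, 0.1323, 0.0237]
tcp_rot: [3.142, 0.0, 0.278]
wrist_force: [-0.0, -2.0, -1.9]
opening: 0.0003
finger_force: 0.6
```

send_rows(
  deltas=[
    [[0,-0.04,0,0,0,0,-1],[0,-0.03,0,0,0,0,-1]],
  ],
)

```text
t: 8.68
eef_pos: [0.585, 0.133, 0.0237]
tcp_rot: [3.139, 0.0, 0.278]
wrist_force: [4.2, -16.2, -1.2]
opening: 0.0007
finger_force: 8.4
```

```bash
python3 - <<'E'
from h import *
pj=[.5683,.0388,.278]
s=ctrl.observe(); print(s["t"],s["eef_pos"],s["wrist_force"],injig(pj,np.r_[s["eef_pos"][:2],s["tcp_rot"][2]]))
im=ctrl.get_image("wrist"); cv2.imwrite("pics/w3.png",im[:,:,::-1])
E
```

```text
8.675 [0.58501937 0.13296545 0.02368222] [  4.24269589 -16.18085581  -1.22345816] [ 4.19195563e-02  8.59617358e-02 -9.14255638e-05]
```

View pics/w3.png

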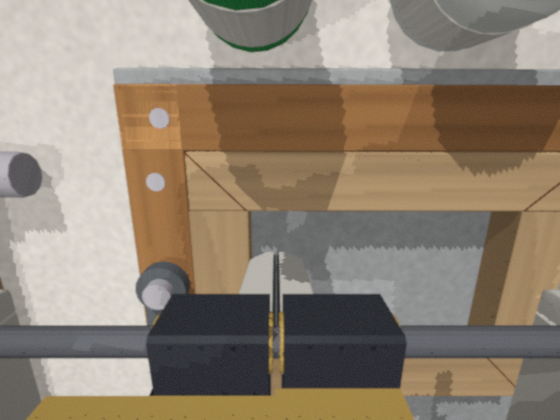

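It is flush on both fences with no visible gap. One light push against the far fence again, then I lift out.

send_rows(
  deltas=[
    [[0,0.4,0,0,0,0,-1],[0,0.9,0,0,0,0,-1],[0.6,0.4,0,0,0,0,-1],[0.25,0,0,0,0,0,-1],[0.1,0,0,0,0,0,-1],[0.04,0,0,0,0,0,-1]],
  ],
)

```text
t: 9.48
eef_pos: [0.6259, 0.0932, 0.0235]
tcp_rot: [3.141, 0.003, 0.278]
wrist_force: [-14.6, -7.1, 10.0]
opening: 0.0006
finger_force: 8.5
```

send_rows(
  deltas=[
    [[-0.3,0,0,0,0,0,-1],[-0.3,0,-0.5,0,0,0,-1],[0,0,-1,0,0,0,-1],[0,0,-1,0,0,0,-1],[0,0,-1,0,0,0,-1],[-1,0,-0.9,0,0,0,0],[-1,-0.3,0,0,0,0,1],[-1,-0.3,0,0,0,0,1],[-0.3,0,0,0,0,0,1],[0,0,0,0,0,0,1]],
  ],
)

```text
t: 10.72
eef_pos: [0.5098, 0.0785, 0.1566]
tcp_rot: [3.141, -0.002, 0.278]
wrist_force: [0.3, 0.3, -0.8]
opening: 0.0459
finger_force: 0.0
```

```bash
python3 - <<'E'
from h import *
J=m([[110,130,37],[80,100,37],[80,-40,37],[140,160,37]])
r=wfit(J,[[184,151],[250,210],[488,210],[117,85]],[.58502,.13297,.02368],[np.pi,0,.278],[.568,.039,.28])
print(r.x,r.fun.reshape(-1,2).round(1).tolist())
s=ctrl.observe();pos,rot=s["eef_pos"],s["tcp_rot"];pj=[.5683,.0388,.278]
print(s["t"],pos,rot,s["opening"],injig(pj,np.r_[pos[:2],rot[2]]))
im=ctrl.get_image("wrist"); cv2.imwrite("pics/w4.png",im[:,:,::-1])
for d in ctrl.boxes_of("wrist","hold_down_peg"):print(d)
for z in(.047,.079):print(z,wproj(T(pj,m([[-18,145,1000*z]])),pos,rot))
E
```

```text
[0.56876782 0.03886752 0.28221501] [[0.9, 0.3], [-0.7, 1.2], [37.7, 0.2], [-4.5, -1.0]]
10.725 [0.5098482  0.07847357 0.15655215] [ 3.14135373e+00 -1.58914457e-03  2.77990947e-01] 0.04591979948811085 [-4.53198738e-02  5.41914561e-02 -9.05318273e-06]
{'extent': [155.5, 102.4, 31.2, 97.5], 'conf': 0.92}
{'extent': [0.4, 34.1, 89.8, 250.5], 'conf': 0.55}
0.047 [[175.09815835 184.64660596]]
0.079 [[162.69534622 192.52469007]]
```

View pics/w4.png

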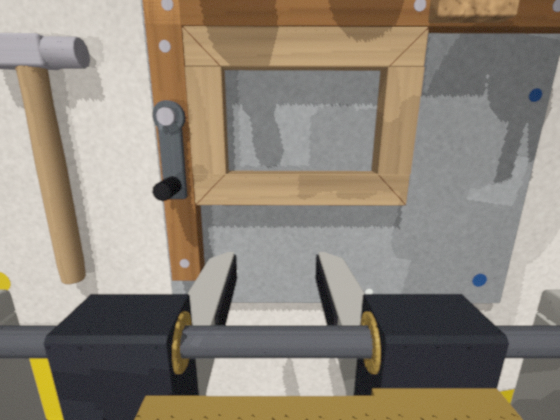

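Frame in the corner at (183,27), peg top at (162,188), about where predicted. I'll straddle the peg and grip it lightly.

send_rows(
  deltas=[
    [[0.4,-0.7,0,0,0,0,0],[0.37,-0.9,0,0,0,0,0],[0.2,-0.9,0,0,0,0,0],[0,-0.53,0,0,0,0,0],[0,0,0.8,0,0,0,0],[0,0,0.9,0,0,0,0],[0,0,0.9,0,0,0,0],[0,0,0.7,0,0,0,0],[0,0,0,0,0,0,0]],
  ],
)

```text
t: 11.95
eef_pos: [0.5123, 0.1736, 0.0552]
tcp_rot: [3.142, 0.003, 0.278]
wrist_force: [0.9, -0.3, 0.4]
opening: 0.0466
finger_force: 0.0
```

send_rows(
  deltas=[
    [[0,0,0,0,0,0,-1],[0,0,0,0,0,0,-1],[0,0,0,0,0,0,-1],[0,0,0,0,0,0,-1],[0,0,0,0,0,0,-1]],
  ],
  squeeze=5,
)

```text
t: 12.58
eef_pos: [0.513, 0.174, 0.0571]
tcp_rot: [-3.142, -0.001, 0.278]
wrist_force: [-0.2, 0.5, 4.4]
opening: 0.0159
finger_force: 5.0
```

send_rows(
  deltas=[
    [[0.01,0.17,0,0,0,0,-1],[0.02,0.17,0,0,0,0,-1],[0.04,0.16,0,0,0,0,-1],[0.05,0.16,0,0,0,0,-1],[0.07,0.15,0,0,0,0,-1],[0.07,0.15,0,0,0,0,-1],[0.09,0.14,0,0,0,0,-1],[0.1,0.14,0,0,0,0,-1],[0.11,0.12,0,0,0,0,-1],[0.13,0.12,0,0,0,0,-1]],
  ],
)

```text
t: 13.82
eef_pos: [0.5452, 0.1368, 0.0566]
tcp_rot: [-3.142, 0.0, 0.278]
wrist_force: [-1.7, 1.0, 0.5]
opening: 0.0161
finger_force: 5.0
```

send_rows(
  deltas=[
    [[0.14,0.1,0,0,0,0,-1],[0.14,0.09,0,0,0,0,-1],[0.15,0.07,0,0,0,0,-1],[0.155,0.07,0,0,0,0,-1],[0.16,0.05,0,0,0,0,-1],[0.165,0.04,0,0,0,0,-1],[0.17,0.02,0,0,0,0,-1],[0.15,0.01,0,0,0,0,-1],[0,0,0,0,0,0,-1]],
  ],
)

```text
t: 14.95
eef_pos: [0.5842, 0.1344, 0.0565]
tcp_rot: [-3.141, 0.001, 0.278]
wrist_force: [-2.8, 3.6, 1.0]
opening: 0.0156
finger_force: 5.0
```

send_rows(
  deltas=[
    [[0,0,0,0,0,0,-0.4],[0,0,0,0,0,0,0],[0,0,0,0,0,0,0],[0,0,-0.5,0,0,0,0],[0,0,-1,0,0,0,0],[0,0,-1,0,0,0,0],[0,0,-1,0,0,0,0],[-1,0.2,-0.5,0,0,0,0],[-1,0.2,0,0,0,0,0],[-1,0.2,0,0,0,0,0],[-0.5,0,0,0,0,0,0],[0,0,0,0,0,0,0]],
  ],
)

```text
t: 16.45
eef_pos: [0.4881, 0.088, 0.1776]
tcp_rot: [3.141, -0.002, 0.278]
wrist_force: [-0.2, 0.1, -0.2]
opening: 0.0466
finger_force: 0.0
```

```bash
python3 - <<'E'
from h import *
s=ctrl.observe();pos,rot=s["eef_pos"],s["tcp_rot"];pj=[.5683,.0388,.278]
print(s["t"],pos,rot,s["wrist_force"])
im=ctrl.get_image("wrist"); cv2.imwrite("pics/w5.png",cv2.resize(im[0:250,100:460,::-1],(800,556),interpolation=cv2.INTER_CUBIC))
for P in([40,145,47],[40,87,79],[40,87,47],[110,130,37],[-40,130,37],[-40,-70,37],[110,-70,37]): print(P,((wproj(T(pj,m([P])),pos,rot)[0]-[100,0])*2.222).round(0))
E
```

```text
16.45 [0.4880541  0.08797344 0.17762034] [ 3.14141281e+00 -1.61107222e-03  2.77661166e-01] [-0.17285694  0.11198974 -0.18626553]
[40, 145, 47] [203. 212.]
[40, 87, 79] [343. 204.]
[40, 87, 47] [348. 212.]
[110, 130, 37] [235.  19.]
[-40, 130, 37] [257. 405.]
[-40, -70, 37] [705. 405.]
[110, -70, 37] [756.  19.]
```

View pics/w5.png

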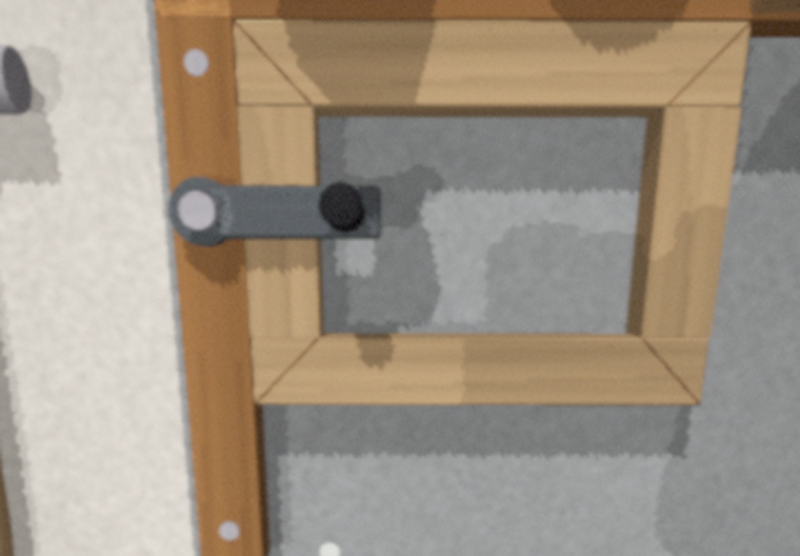

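The frame is flush on both fences, matching predictions at (235,19) and (257,405). The hold-down lies square across the left bar (row 212), and the robot is clear.

```bash
python3 -c "
from cell import ctrl
print(ctrl.sign_off())"
```

```text
the job is handed in; nothing more can be done
None
```

The frame looks flush and square against both fences, with a long bar along the far fence and the hold-down swung to about its stop. The job is handed in at about 16.5 s of the 64 s, but the sign-off returned no verdict.

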